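# Stand the tipped pigment jars back up in their rack

### The arm

A 6-joint arm with a two-finger parallel gripper is mounted at the origin on a cart in front of the work surface, level with it; the furniture and walls round the work are solid. World frame = base frame: x ahead of the robot, y to its left, z up, the work surface at z = 0. Lengths are in m, angles in degrees, forces in N, time in s.
With the tool pointing down it reaches from about 0.25 to 0.725 m from the base axis. Payload 9.7 kg.
Tool frame: the origin (TCP) lies between the finger pads; the fingertips stand bot.tcp_to_tips ahead of it and the grasp point (between the pads) lies 11 mm behind it (bot.tcp_to_tips is the distance from the TCP to the fingertips, in m); z points along the fingers, y is the line along which they close (so a half turn about z gives the same grasp; the last joint's range is limited). The gripper opens to 85 mm and grips with 20 to 120 N. Pads are 22 mm wide; open, the fingers measure 114 mm over their backs; the gripper's body (76 mm by 85 mm) begins 54 mm behind the grasp point. The pads swing forward as they close: fully open they stand 13 mm farther back than shut.
Start: joints at [-64.114, 4.979, 10.078, 95.1, 0, 90], TCP at [0.24, -0.495, 0.239] pointing down, gripper open.
Joint ranges: [-179.16, 179.16], [-48.56, 103.87], [-65.8, 70.77], [-126.05, 130.52], [-82.76, 87.17], [-180, 180]. Speed limits (degrees/s): [127.2, 127.2, 147.25, 180, 180, 180].

### API

Orientations are given as [roll, pitch, yaw] about the fixed x, y, z axes, in that order (R = Rz(yaw) Ry(pitch) Rx(roll)).
In Python, from workcell import bot gives the robot as it stands. The module is installed in compiled form; this text tells all that it offers.
- The arm moves only by the tool carry_out, never from a script. Its arguments are lists of equal length, an entry for each row: "linear": the shift along the world's x, y, z normalised to -1 to 1, where 1 is 2 cm, a list of three; "rotation": the turn, a rotation vector about the world's x, y, z normalised to -1 to 1, where 1 is 8 degrees, a list of three; "grip": the closure, from -1 (fully open) to 1 (shut). In form: {"linear": [[tx, ty, tz], ...], "rotation": [[rx, ry, rz], ...], "grip": [grip, ...]}. A call has 1 to 12 rows; each row shifts and turns the commanded pose from where the row before left it; what a row does not reach is not made up. A row lasts 1/10 s, in which the tool goes at most 50 mm and 8.59 degrees, less where a joint would pass 70% of its speed; a pose out of reach is approached as far as the arm can. A call with a number of a shift or a turn outside -1 to 1 is refused whole. A call with a gripper value outside its range is refused whole. The fingers move at their own pace and stop on an object; "grip_force" is the grip in N (left out, the last holds). Time passes only in rows, so rows that do not move let the fingers close. It gives the time, the measured TCP pose, the force, the opening and the grip force at its end, in the units of the state.
- bot.get_obs(): the state, without advancing time (a new reading comes with each control period).
- bot.camera(name): name is "scene" or "top" or "wrist"; returns the picture (384x512x3 uint8, blue, green, red); there is no depth.
- bot.camera_model(name): a dict with "fx", "fy", "cx", "cy" (pixels), "distortion" ([k1, k2, p1, p2, k3] as OpenCV has them; the pictures are not rectified), "camera_from_world" (4x4, takes a point from world to camera coordinates). Camera axes: x right, y up, looking along -z (the intrinsics and any distortion apply to the point x, -y, -z); pixel columns grow to the right and rows downward; lengths in m; the calibration is good to about 2 mm. A picture is of the moment at which its call begins: read the wrist's pose just before it. camera_model takes no time and is no camera call; for the wrist camera it gives the pose at the moment of the call.
- bot.job_done(): hands the job in; it is judged then, once.
The state is a dict: "time": time; "q": joint angles; "qd": joint speeds; "joint_efforts": joint torques, N m; "ee_pos": TCP position; "tcp_rot": TCP orientation; "wrist_force": force on the tool from outside, world axes, zero at the start; "torque": the same for the moment, N m; "opening": finger opening in m; "grasp_force": force on a finger pad.
Only numpy, scipy, OpenCV 4.12 (cv2) and the standard library are available. Lean on these libraries where they do the work, as an engineer would, in place of code of your own. Each camera call takes 0.05 s, during which the arm holds its last target. There are 200 camera calls.

### The job

Two glass pigment jars have been knocked over, one in the wooden rack and one on the bench in front of it. Stand both upright, lid up, on the rack board, each centred on the disc of its lid's colour (red lid on the red disc, black lid on the black disc). They are glass, so set them down gently instead of dropping them, and leave the white-lidded jar and the copper cup standing where they are.

Things in the scene. Friction and masses are not known exactly. Their poses are not given: they have to be found in the camera images.
- rack: wooden jar rack fixed to the bench: board 124 x 470 mm, its top 10 mm above the bench, with a lip 10 mm thick all round that rises 12 mm above the board; clear lane 104 mm wide. Four places in a row, centred in the lane, at -168, -56, 56 and 168 mm along the rack's y. Origin: middle of its underside on the bench; x across the lane, away from the robot, y along the lane
- red_place: red paper-thin disc, 68 mm across, marking the red-lidded jar's place on the rack board; origin at its centre on the board's top, z up. No thickness to the touch. It is one of the four places; which one varies
- black_place: black paper-thin disc, 68 mm across, marking the black-lidded jar's place on the rack board; origin at its centre on the board's top, z up. No thickness to the touch. Which of the four places varies
- red_lid_jar: closed glass jar with white contents and red lid, 58 mm across and 70 mm tall, about 0.25 kg; origin at the centre of its underside, z along its axis towards the lid. At the start it lies on its side in the rack across its own (red) place, lid roughly towards the robot
- black_lid_jar: closed glass jar with pink contents and black lid, 58 mm across and 86 mm tall, about 0.25 kg; origin at the centre of its underside, z along its axis towards the lid. At the start it lies on its side on the bench in front of the rack, lid roughly to the right (-y)
- white_lid_jar: closed glass jar with green contents and white lid, 58 mm across and 78 mm tall, loose, standing on one of the rack's places; origin at the centre of its underside, z up. Must stay standing where it is
- cup: reddish copper cup, 57 mm across and 41 mm tall, loose, standing on one of the rack's places; origin at the centre of its underside, z up. Must stay standing where it is
Things that resemble listed ones, but are neither listed nor needed, are in the scene too. What is shaped like the red_lid_jar but yellow is not meant.

How it is judged (in metres and radians):
At the end, for the whole second after the job is handed in: The red-lidded jar stands lid up on the board within 18 mm of the centre of the red disc, and the black-lidded jar likewise on the black disc, both within 0.1 rad of upright and at rest; the white-lidded jar and the copper cup still stand upright within 20 mm of where they were (horizontal distance between red_lid_jar and red_place below 0.018 m and horizontal distance between black_lid_jar and black_place below 0.018 m and angle between each of red_lid_jar, black_lid_jar, white_lid_jar, cup's own z axis and vertical below 0.1 rad and z of each of red_lid_jar, black_lid_jar in the frame of rack below 0.014 m and distance of each of white_lid_jar, cup from where it was at the start of the episode below 0.02 m and linear speed of each of red_lid_jar, black_lid_jar below 0.02 m/s); the robot touches nothing.
It fails at once if a glass jar is dropped or banged down: more than 60 N between it and the rack (contact force between any of red_lid_jar, black_lid_jar and rack above 60 N).
It fails at once if the white-lidded jar or the copper cup is knocked over (angle between any of white_lid_jar, cup's own z axis and vertical above 0.6 rad).
It also fails if it takes over 72 s, if anything falls off the work surface, if the arm or the gripper's body presses on something with over 40 N, if the wrist force passes 120 N, or if a joint passes its speed limit or range.

## Working session

There is one attempt and no reset: what is moved stays moved. The work goes in short steps, Python scripts to look and compute and a tool call to move; the robot and the scene stay as the last step left them, time stands still between calls to the robot, and variables do not carry over. Pictures are saved under pics/ and viewed, at most 12 in all, crops included, and the job is handed in when it is done.

Besides the shell and the picture viewer there is one more tool, called after "Call:" as name(argument=value, ...) on one line, values as JSON. carry_out: Moves the arm, as the interface text tells. Its arguments: {"type":"object","properties":{"linear":{"type":"array","items":{"type":"array","items":{"type":"number"}}},"rotation":{"type":"array","items":{"type":"array","items":{"type":"number"}}},"grip":{"type":"array","items":{"type":"number"}},"grip_force":{"type":"number"}},"required":["linear","rotation","grip"]}

```bash
mkdir -p pics
cat > h.py <<'E'
import numpy as np,cv2
from workcell import bot
def ray(m,u,v):
    K=np.array([[m['fx'],0,m['cx']],[0,m['fy'],m['cy']],[0,0,1]])
    x,y=cv2.undistortPoints(np.array([[[u,v]]],float),K,np.array(m['distortion'],float))[0,0]
    T=np.array(m['camera_from_world']);R=T[:3,:3]
    return -R.T@T[:3,3], R.T@np.array([x,-y,-1])
def onz(m,u,v,z):
    o,d=ray(m,u,v);return o+d*(z-o[2])/d[2]
E
python3 - <<'E'
from h import *
o=bot.get_obs();print(o, bot.tcp_to_tips)
a=bot.camera('scene');b=bot.camera('top')
cv2.imwrite('pics/s.png',a);cv2.imwrite('pics/t.png',b)
cv2.imwrite('pics/t1.png',cv2.resize(b,(800,600)))
cv2.imwrite('pics/s1.png',cv2.resize(a,(800,600)))
for n in('scene','top'):
    m=bot.camera_model(n);o,d=ray(m,256,192);print(n,o,d,m['fx'])
E
```

```text
{'time': 0.0, 'q': array([-6.41159586e+01,  5.01242391e+00,  1.00354299e+01,  9.51008589e+01,
       -8.39561644e-04,  9.00021665e+01]), 'qd': array([ 0.05215385,  0.0136486 , -0.03406222,  0.0215155 ,  0.03895463,
       -0.05940615]), 'joint_efforts': array([-4.30910518e-06, -5.20387852e+01,  4.64809406e+01,  1.61589333e-02,
       -7.12288306e-05, -2.86328721e-06]), 'ee_pos': array([ 0.24000316, -0.49462686,  0.23857911]), 'tcp_rot': array([-1.79922147e+02,  8.42504629e-04,  2.58818761e+01]), 'wrist_force': array([-0.07143076, -0.03441272,  1.15343415]), 'torque': array([-0.02717713, -0.002355  ,  0.00010599]), 'grasp_force': 0.0, 'opening': 0.08525762615244735} 0.008
scene [ 1.30797928 -0.3643859   0.68142521] [-0.74014652  0.30893965 -0.59736873] 466.27089837016183
top [ 0.36510308 -0.0503287   1.00894326] [ 0.20390426  0.02761563 -0.9787996 ] 407.8125620335247
```

View pics/t1.png

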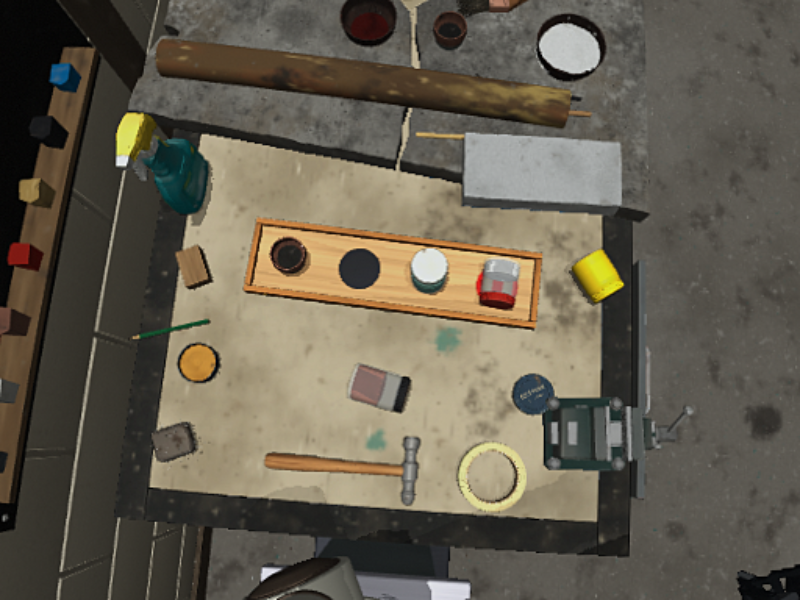

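View pics/s1.png

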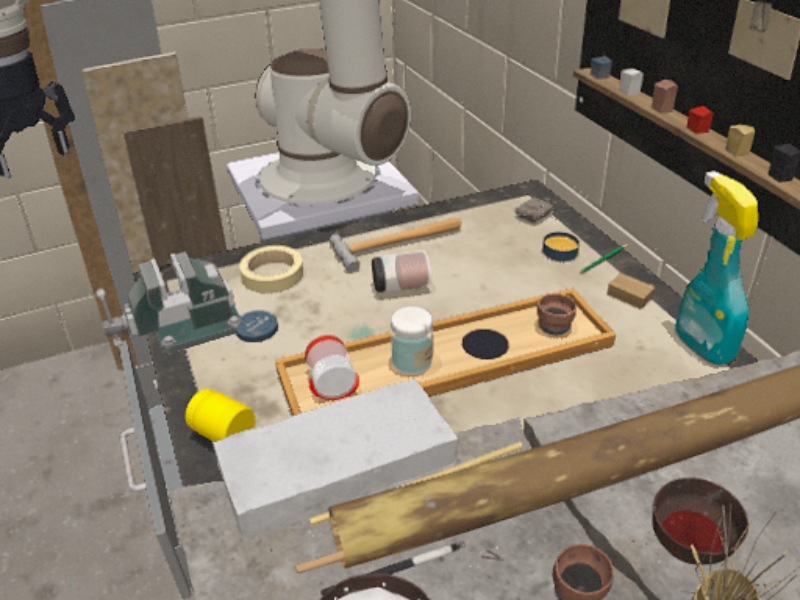

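Top view (800x600) candidates:
- **Red-lidded jar:** lying at (499,283) with its lid at (497,297), on a red disc. The yellow jar at (597,277) is a decoy.
- **Black-lidded jar:** lying at (379,388) with its lid at (400,392). The dark blue tin lid at (533,394) and the orange tin at (198,362) are not meant.
- **Black disc:** (359,268), not to be confused with the cup at (289,254).
- **White-lidded jar:** (429,265).

The scene view agrees.

Run:
```python
from h import *
b=cv2.imread('pics/t.png')
c=np.hstack([cv2.resize(b[155:210,290:350],(400,367),interpolation=2),cv2.resize(b[223:278,213:273],(400,367),interpolation=2)])
cv2.imwrite('pics/c.png',c)
m=bot.camera_model('top')
hsv=cv2.cvtColor(b,40)
def big(mask,x0,y0,x1,y1):
    k=np.zeros_like(mask);k[y0:y1,x0:x1]=mask[y0:y1,x0:x1]
    cs,_=cv2.findContours(k,cv2.RETR_EXTERNAL,1);return max(cs,key=cv2.contourArea)
# black disc
d=big((hsv[...,2]<70).astype('uint8'),210,155,250,190);(u,v),ax,_=cv2.fitEllipse(d);print('disc',u,v,ax,onz(m,u,v,.010))
# rack
w=cv2.inRange(hsv,(8,110,90),(22,255,255));r=cv2.minAreaRect(big(w,150,130,355,215));
for p in cv2.boxPoints(r):print('rackc',p,onz(m,*p,.022)[:2])
c0=big(cv2.inRange(hsv,(0,150,90),(6,255,255))|cv2.inRange(hsv,(174,150,90),(180,255,255)),295,155,345,205)
print('red',cv2.boundingRect(c0))
k=cv2.inRange(hsv,(0,0,0),(180,255,60));d=big(k,245,230,270,270);print('blid',cv2.minAreaRect(d))
d=big(cv2.inRange(hsv,(150,30,60),(180,255,255))|cv2.inRange(hsv,(0,40,60),(10,120,255)),215,225,265,270);print('pink',cv2.minAreaRect(d))
```

```text
disc 229.59388732910156 171.571044921875 (24.770235061645508, 25.265504837036133) [0.62102623 0.04846638 0.01      ]
rackc [155.25903 185.86032] [0.56809591 0.22925853]
rackc [161.3169  137.94809] [0.69405756 0.22987952]
rackc [348.11234 161.56592] [ 0.6659397  -0.24863641]
rackc [342.05447 209.47815] [ 0.54220473 -0.23707589]
red (305, 174, 24, 22)
blid ((256.9226379394531, 251.97850036621094), (5.727579116821289, 22.803260803222656), 15.5241117477417)
pink ((235.20004272460938, 245.9000244140625), (18.657434463500977, 22.45216941833496), 18.43494987487793)
```

View pics/c.png

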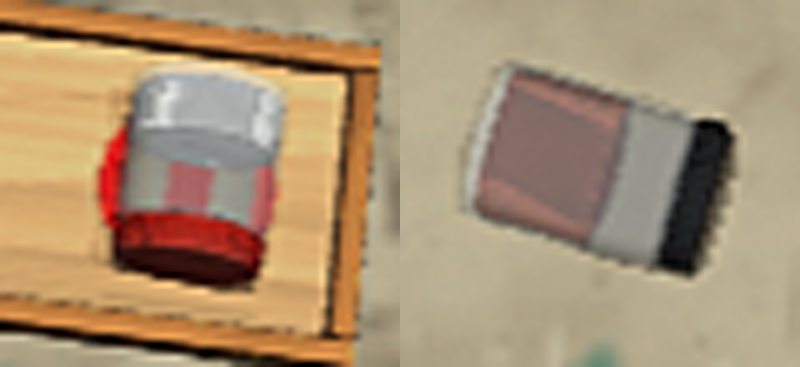

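The left crop shows the red-lidded jar in the rack: red lid nearest the robot, crop (185,250), base at (211,75), lying over the red disc. The right crop shows the black-lidded jar: lid at crop (695,197), base at (485,138).

Run:
```python
from h import *
m=bot.camera_model('top');s=60/400
P=lambda o,x,y,z:onz(m,o[0]+x*s-.5,o[1]+y*s-.5,z)*1000
A=(290,155);B=(213,223)
for n,x,y,z in[('base top',211,70,.068),('lid top edge',190,218,.068),('lid bottom',183,284,.012),('L1',135,90,.039),('L2',113,245,.039),('R1',284,100,.039),('R2',264,255,.039)]:print(n,P(A,x,y,z).round(1))
for n,x,y in[('base1',105,65),('base2',65,210),('lid1',335,125),('lid2',290,275)]:print(n,P(B,x,y,.029).round(1))
```

```text
base top [ 638.4 -174.6   68. ]
lid top edge [ 583.4 -169.4   68. ]
lid bottom [ 570.8 -175.    12. ]
L1 [ 637.1 -150.6   39. ]
L2 [ 577.9 -145.3   39. ]
R1 [ 637.4 -206.    39. ]
R2 [ 578.2 -200.8   39. ]
base1 [465.6  36.6  29. ]
base2 [412.7  46.3  29. ]
lid1 [450.1 -47.9  29. ]
lid2 [395.6 -35.7  29. ]
```

```bash
cat > plan.py <<'E'
from h import *
from scipy.spatial.transform import Rotation as Ro
def tool(yaw,el,flip=0):   # tool z at yaw, el below horizontal; tool y horizontal
    y,e=np.radians([yaw,el]);t=np.array([np.cos(y)*np.cos(e),np.sin(y)*np.cos(e),-np.sin(e)])
    c=np.cross([0,0,1],t);c/=np.linalg.norm(c);c=-c if flip else c
    return np.c_[np.cross(c,t),c,t]
def q56(R,q1):   # J5, J6 up to sign of J6 convention
    A=Ro.from_euler('z',q1,degrees=True).as_matrix().T@R
    t=A[:,2];p=np.degrees(np.arctan2(-t[2],t[0]));j5=np.degrees(np.arcsin(t[1]))
    B=(Ro.from_euler('y',p,degrees=True)*Ro.from_euler('z',j5,degrees=True)).as_matrix().T@A
    return p,j5,np.degrees(np.arctan2(B[1,1],B[2,1])) # 0: tool y along local z?
def go(P,R,cur=None):
    o=bot.get_obs();C=Ro.from_euler('xyz',o['tcp_rot'],degrees=True)
    d=np.array(P)-o['ee_pos'];rv=np.degrees((Ro.from_matrix(R)*C.inv()).as_rotvec())
    return (d/.02).round(2),(rv/8).round(2)
E
python3 - <<'E'
from plan import *
o=bot.get_obs();C=Ro.from_euler('xyz',o['tcp_rot'],degrees=True).as_matrix()
print('start',np.round(q56(C,o['q'][0]),1))
def seq(name,lidyaw,th,G,Gf,psi):
  for f in(0,1):
    R0=tool(lidyaw+180,th,f);l=np.array([np.cos(np.radians(lidyaw)),np.sin(np.radians(lidyaw)),0])
    a=R0.T@l
    for ff in(0,1):
      R1=tool(psi,90-th,ff)
      if np.linalg.norm(R1@a-[0,0,1])<.05:
        rv=Ro.from_matrix(R1@R0.T).as_rotvec(degrees=True)
        print(name,f,ff,'rv',rv.round(1))
        for k in np.linspace(0,1,6):
          R=(Ro.from_rotvec(rv*k,degrees=True)*Ro.from_matrix(R0)).as_matrix()
          W=G+(Gf-G)*k-.2*R[:,2];q1=np.degrees(np.arctan2(W[1],W[0]))
          print('   ',q1.round(0),np.round(q56(R,q1),0),R[:,2].round(2))
    P=G+.011*R0[:,2]; print('grasp TCP',P.round(4),'from start',go(P,R0))
seq('black',-100.9,50,np.array([.431,-.002,.029]),np.array([.621,.0485,.056]),0)
seq('red',175,45,np.array([.604,-.176,.039]),np.array([.608,-.175,.048]),0)
E
```

```text
start [90.1  0.  -0. ]
black 0 1 rv [-77.2 -63.8  77.2]
    -18.0 [  96.   40. -171.] [ 0.12  0.63 -0.77]
    -10.0 [  85.   28. -161.] [ 0.16  0.44 -0.88]
    -4.0 [  75.   16. -149.] [ 0.27  0.26 -0.93]
    1.0 [  64.    5. -134.] [ 0.43  0.1  -0.9 ]
    5.0 [  53.   -2. -115.] [ 0.6   0.01 -0.8 ]
    6.0 [ 40.  -5. -94.] [ 0.77 -0.   -0.64]
grasp TCP [0.4323 0.0049 0.0206] from start (array([  9.61,  24.98, -10.9 ]), array([  3.73,   4.87, -15.07]))
black 1 0 rv [-77.2 -63.8  77.2]
    -18.0 [96. 40.  9.] [ 0.12  0.63 -0.77]
    -10.0 [85. 28. 19.] [ 0.16  0.44 -0.88]
    -4.0 [75. 16. 31.] [ 0.27  0.26 -0.93]
    1.0 [64.  5. 46.] [ 0.43  0.1  -0.9 ]
    5.0 [53. -2. 65.] [ 0.6   0.01 -0.8 ]
    6.0 [40. -5. 86.] [ 0.77 -0.   -0.64]
grasp TCP [0.4323 0.0049 0.0206] from start (array([  9.61,  24.98, -10.9 ]), array([ 4.1 , -3.16,  6.37]))
red 0 1 rv [ 124.7   -5.4 -124.7]
    -19.0 [ 46.  10. 100.] [ 0.7  -0.06 -0.71]
    -19.0 [47. 10. 65.] [ 0.69 -0.05 -0.72]
    -20.0 [48. 11. 30.] [ 0.69 -0.04 -0.73]
    -20.0 [48. 12. -5.] [ 0.69 -0.02 -0.73]
    -20.0 [ 48.  14. -40.] [ 0.69 -0.01 -0.72]
    -21.0 [ 47.  14. -75.] [ 0.71  0.   -0.71]
grasp TCP [ 0.6117 -0.1767  0.0312] from start (array([ 18.59,  15.9 , -10.37]), array([-7.35, -1.37, 17.4 ]))
red 1 0 rv [ 124.7   -5.4 -124.7]
    -19.0 [ 46.  10. -80.] [ 0.7  -0.06 -0.71]
    -19.0 [  47.   10. -115.] [ 0.69 -0.05 -0.72]
    -20.0 [  48.   11. -150.] [ 0.69 -0.04 -0.73]
    -20.0 [ 48.  12. 175.] [ 0.69 -0.02 -0.73]
    -20.0 [ 48.  14. 140.] [ 0.69 -0.01 -0.72]
    -21.0 [ 47.  14. 105.] [ 0.71  0.   -0.71]
grasp TCP [ 0.6117 -0.1767  0.0312] from start (array([ 18.59,  15.9 , -10.37]), array([ 1.02, -5.6 , -3.66]))
```

Call:
carry_out(linear=[[0.38,0.94,0],[0.38,0.94,0],[0.38,0.94,0],[0.38,0.94,0],[0.38,0.94,0],[0.38,0.94,0],[0.38,0.94,0],[0.38,0.94,0],[0.38,0.94,0],[0.38,0.94,0],[0.38,0.94,0],[0.38,0.94,0]], rotation=[[0.34,-0.26,0.53],[0.34,-0.26,0.53],[0.34,-0.26,0.53],[0.34,-0.26,0.53],[0.34,-0.26,0.53],[0.34,-0.26,0.53],[0.34,-0.26,0.53],[0.34,-0.26,0.53],[0.34,-0.26,0.53],[0.34,-0.26,0.53],[0.34,-0.26,0.53],[0.34,-0.26,0.53]], grip=[-1,-1,-1,-1,-1,-1,-1,-1,-1,-1,-1,-1], grip_force=60)

```text
time: 1.3
ee_pos: [0.3315, -0.2686, 0.2391]
tcp_rot: [-179.9, -39.8, 79.1]
wrist_force: [-0.2, -0.1, -0.4]
opening: 0.0853
grasp_force: 0.0
```

Call:
carry_out(linear=[[0.38,0.94,-0.5],[0.38,0.94,-0.5],[0.38,0.94,-0.5],[0.38,0.94,-0.5],[0.38,0.94,-0.5],[0.38,0.94,-0.5],[0.38,0.94,-0.5],[0.38,0.94,-0.5],[0.38,0.94,-0.5],[0.38,0.94,-0.5],[0.38,0.94,-0.5],[0.38,0.94,-0.5]], rotation=[[0,0,0],[0,0,0],[0,0,0],[0,0,0],[0,0,0],[0,0,0],[0,0,0],[0,0,0],[0,0,0],[0,0,0],[0,0,0],[0,0,0]], grip=[-1,-1,-1,-1,-1,-1,-1,-1,-1,-1,-1,-1])

```text
time: 2.5
ee_pos: [0.4226, -0.0428, 0.1186]
tcp_rot: [-179.8, -39.7, 78.9]
wrist_force: [-0.3, -0.5, -0.0]
opening: 0.0853
grasp_force: 0.0
```

Run:
```python
from plan import *
o=bot.get_obs();print(o['q'].round(1))
R=tool(79.1,50,1);G=np.array([.431,-.002,.029]);P=G+.011*R[:,2]
print(o['ee_pos'],go(P-.08*R[:,2],R),go(P,R))
cv2.imwrite('pics/w1.png',bot.camera('wrist'))
```

```text
[-29.1  -3.7 -19.6  88.6  37.3  67. ]
[ 0.42260438 -0.042764    0.11863747] (array([ 0.  , -0.14, -1.84]), array([ 0.04, -0.02,  0.01])) (array([ 0.49,  2.39, -4.9 ]), array([ 0.04, -0.02,  0.01]))
```

View pics/w1.png

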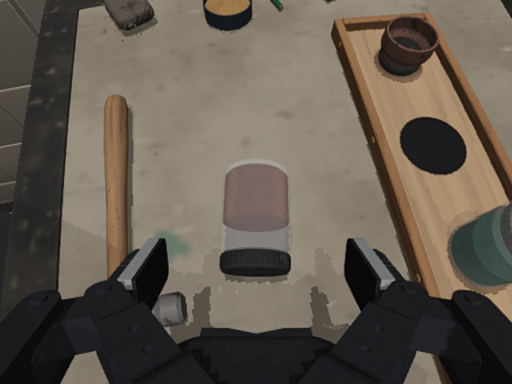

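The wrist view shows the black-lidded jar centred between the fingers: columns 221–290, lid at (255,262). The hammer head at (172,308) lies outside the path. Descending and gripping.

Call:
carry_out(linear=[[0,-0.07,-0.92],[0,-0.07,-0.92],[0.08,0.42,-0.51],[0.08,0.42,-0.51],[0.08,0.42,-0.51],[0.08,0.42,-0.51],[0.08,0.42,-0.51],[0.08,0.42,-0.51],[0,0,0]], rotation=[[0,0,0],[0,0,0],[0,0,0],[0,0,0],[0,0,0],[0,0,0],[0,0,0],[0,0,0],[0,0,0]], grip=[-1,-1,-1,-1,-1,-1,-1,-1,-1])

```text
time: 3.45
ee_pos: [0.4312, 0.0047, 0.0202]
tcp_rot: [-179.7, -39.7, 78.9]
wrist_force: [0.4, 1.0, 0.0]
opening: 0.0852
grasp_force: 0.0
```

Call:
carry_out(linear=[[0,0,0],[0,0,0],[0,0,0],[0,0,0],[0,0,0],[0,0,0],[0,0,0],[0,0,0]], rotation=[[0,0,0],[0,0,0],[0,0,0],[0,0,0],[0,0,0],[0,0,0],[0,0,0],[0,0,0]], grip=[1,1,1,1,1,1,1,1], grip_force=60)

```text
time: 4.25
ee_pos: [0.4325, 0.0034, 0.0221]
tcp_rot: [-179.9, -39.7, 78.9]
wrist_force: [-2.8, -3.3, 5.8]
opening: 0.0561
grasp_force: 64.0
```

Call:
carry_out(linear=[[0,0,0.5],[0,0,1],[0,0,1],[0,0,1],[0,0,1],[0,0,1],[0,0,1],[0,0,1],[0,0,1],[0,0,0.5]], rotation=[[0,0,0],[0,0,0],[0,0,0],[0,0,0],[0,0,0],[0,0,0],[0,0,0],[0,0,0],[0,0,0],[0,0,0]], grip=[1,1,1,1,1,1,1,1,1,1])

```text
time: 5.25
ee_pos: [0.4323, 0.0038, 0.2033]
tcp_rot: [180.0, -39.7, 79.0]
wrist_force: [0.5, -0.9, -2.8]
opening: 0.0556
grasp_force: 64.2
```

Call:
carry_out(linear=[[0.4,0.1,0],[0.4,0.1,0],[0.4,0.1,0],[0.4,0.1,0],[0.4,0.1,0],[0.4,0.1,0],[0.4,0.1,0],[0.4,0.1,0],[0.4,0.1,0],[0.4,0.1,0]], rotation=[[-0.6,-0.5,0.6],[-0.6,-0.5,0.6],[-0.6,-0.5,0.6],[-0.6,-0.5,0.6],[-0.6,-0.5,0.6],[-0.6,-0.5,0.6],[-0.6,-0.5,0.6],[-0.6,-0.5,0.6],[-0.6,-0.5,0.6],[-0.6,-0.5,0.6]], grip=[1,1,1,1,1,1,1,1,1,1])

```text
time: 6.25
ee_pos: [0.5121, 0.0242, 0.2012]
tcp_rot: [158.2, 17.4, 137.2]
wrist_force: [0.6, -0.0, -2.4]
opening: 0.0559
grasp_force: 64.1
```

Call:
carry_out(linear=[[0.4,0.1,0],[0.4,0.1,0],[0.4,0.1,0],[0.4,0.1,0],[0.4,0.1,0],[0.4,0.1,0],[0,0,0],[0,0,0]], rotation=[[-0.6,-0.5,0.6],[-0.6,-0.5,0.6],[-0.6,-0.5,0.6],[-0.6,-0.5,0.6],[-0.6,-0.5,0.6],[-0.6,-0.5,0.6],[0,0,0],[0,0,0]], grip=[1,1,1,1,1,1,1,1])

```text
time: 7.05
ee_pos: [0.5595, 0.0359, 0.2007]
tcp_rot: [178.7, 50.1, 178.7]
wrist_force: [0.2, -0.2, -1.7]
opening: 0.0558
grasp_force: 64.2
```

Run:
```python
from plan import *
o=bot.get_obs();print(o['q'].round(1),o['tcp_rot'],o['ee_pos'],o['opening'])
R=tool(0,40,0);G=np.array([.621,.0485,.056]);print(go(G+.011*R[:,2],R))
a=bot.camera('scene');cv2.imwrite('pics/s2.png',a)
b=bot.camera('top');cv2.imwrite('pics/t2.png',b)
cv2.imwrite('pics/s2c.png',cv2.resize(np.hstack([a[60:260,150:400],b[100:300,180:430]]),(800,320),interpolation=2))
```

```text
[  5.7 -42.2 -46.2  36.   -4.1   4.5] [178.73607248  50.10973327 178.7312877 ] [0.55947151 0.03591068 0.20069208] 0.05576209009907391
(array([ 3.5 ,  0.63, -7.59]), array([-0.1 ,  0.01,  0.04]))
```

View pics/s2c.png

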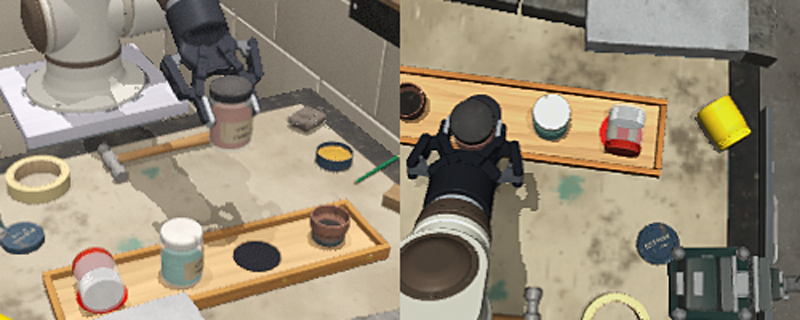

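The jar is upright in the gripper, lid up: scene crop lid (234,88), underside (231,145). The black disc is free at scene crop (257,257). Checking the jar's offset from the tool before lowering.

Run:
```python
from plan import *
S=bot.camera_model('scene');T=bot.camera_model('top')
b=cv2.imread('pics/t2.png')[165:200,210:245];a=cv2.imread('pics/s2.png')[100:160,275:320]
cv2.imwrite('pics/z.png',np.hstack([cv2.resize(b,(400,400),interpolation=2),cv2.resize(a,(400,400*60//45),interpolation=2)[:400]]))
def proj(m,p):
    K=np.array([[m['fx'],0,m['cx']],[0,m['fy'],m['cy']],[0,0,1]]);q=np.array(m['camera_from_world'])@np.r_[p,1]
    return cv2.projectPoints(np.array([[q[0],-q[1],-q[2]]]),np.zeros(3),np.zeros(3),K,np.array(m['distortion'],float))[0].ravel().round(1)
for z in(.1636,.2496):print(z,'scene crop',((proj(S,[.551,.036,z])-[275,100]+.5)*400/45).round(),'top crop',((proj(T,[.551,.036,z])-[210,165]+.5)*400/35).round())
```

```text
0.1636 scene crop [152. 424.] top crop [200. 239.]
0.2496 scene crop [163. 101.] top crop [159. 126.]
```

View pics/z.png

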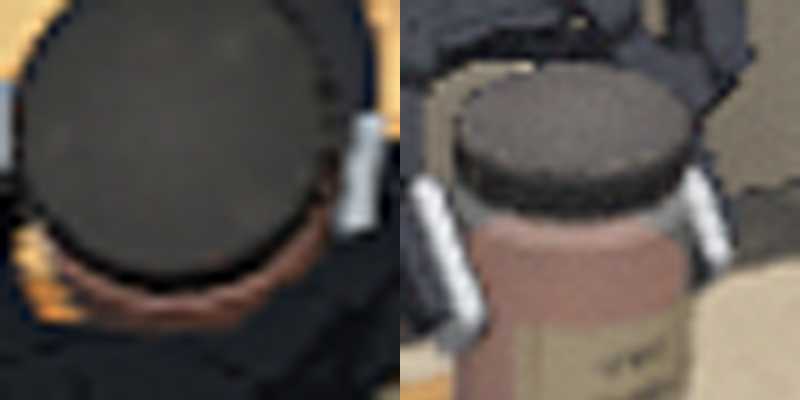

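The crop puts the lid's top face at (174,114) in the top view and (178,118) in the scene view. Triangulating from these.

Run:
```python
from plan import *
S=bot.camera_model('scene');T=bot.camera_model('top')
o1,d1=ray(T,210+174*35/400-.5,165+114*35/400-.5);o2,d2=ray(S,275+178*45/400-.5,100+118*45/400-.5)
s=np.linalg.lstsq(np.c_[d1,-d2],o2-o1,rcond=None)[0];p,q=o1+s[0]*d1,o2+s[1]*d2
print(p,q,(p+q)/2,bot.get_obs()['ee_pos'])
```

```text
[0.554035   0.03395129 0.2463487 ] [0.55556644 0.03767112 0.24713921] [0.55480072 0.03581121 0.24674395] [0.5601677 0.0358743 0.2019697]
```

Call:
carry_out(linear=[[0.6,0.1,0],[0.8,0.15,0],[0.8,0.15,0],[0.7,0.13,0],[0.41,0.1,0],[0,0,0],[0,0,-0.8],[0,0,-1],[0,0,-1],[0,0,-1],[0,0,-0.7],[0,0,0]], rotation=[[-0.1,0,0.04],[0,0,0],[0,0,0],[0,0,0],[0,0,0],[0,0,0],[0,0,0],[0,0,0],[0,0,0],[0,0,0],[0,0,0],[0,0,0]], grip=[1,1,1,1,1,1,1,1,1,1,1,1])

```text
time: 8.35
ee_pos: [0.6247, 0.0483, 0.1082]
tcp_rot: [-179.8, 50.0, -179.7]
wrist_force: [-0.0, 0.1, -1.4]
opening: 0.0563
grasp_force: 64.2
```

Call:
carry_out(linear=[[0,0,-0.8],[0,0,-0.8],[0,0,-0.5],[0,0,-0.25],[0,0,-0.15],[0,0,0],[0,0,0]], rotation=[[0,0,0],[0,0,0],[0,0,0],[0,0,0],[0,0,0],[0,0,0],[0,0,0]], grip=[1,1,1,1,1,1,1])

```text
time: 9.05
ee_pos: [0.6267, 0.0486, 0.0622]
tcp_rot: [-179.8, 50.3, -179.7]
wrist_force: [0.3, 1.0, -1.3]
opening: 0.0562
grasp_force: 64.2
```

Run:
```python
from plan import *
o=bot.get_obs();print(o['q'].round(1),o['tcp_rot'],o['ee_pos'],o['wrist_force'])
a=bot.camera('scene');b=bot.camera('top')
cv2.imwrite('pics/p1.png',np.hstack([cv2.resize(a[150:260,260:370],(400,400),interpolation=2),cv2.resize(b[130:210,190:270],(400,400),interpolation=2)]))
```

```text
[  6.7 -23.7 -51.9  11.7  -5.1   4.1] [-179.8077583    50.3247687  -179.70285028] [0.62672495 0.04864213 0.06223284] [ 0.33157524  0.97231229 -1.25837466]
```

View pics/p1.png

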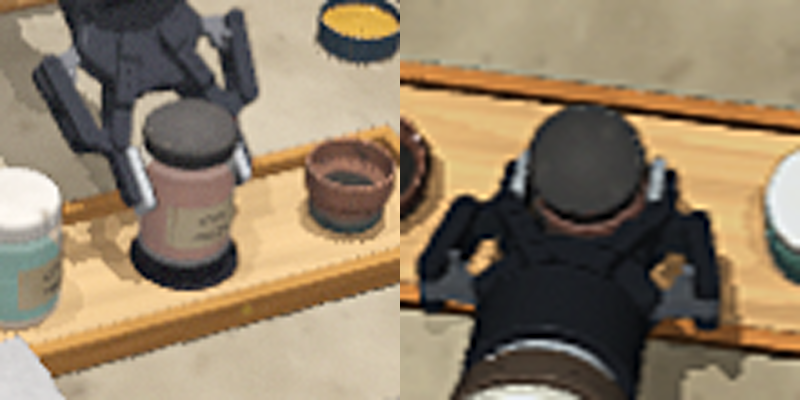

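The black-lidded jar hangs about 10 mm above its disc and looks centred: scene crop disc (185,262), jar base about (185,245). Lowering slowly.

Call:
carry_out(linear=[[0,0,-0.1],[0,0,-0.1],[0,0,-0.1],[0,0,-0.08],[0,0,0],[0,0,0]], rotation=[[0,0,0],[0,0,0],[0,0,0],[0,0,0],[0,0,0],[0,0,0]], grip=[1,1,1,1,1,1])

```text
time: 9.75
ee_pos: [0.6263, 0.0486, 0.0536]
tcp_rot: [-179.8, 50.3, -179.7]
wrist_force: [-0.4, -0.4, -2.1]
opening: 0.0562
grasp_force: 64.2
```

Call:
carry_out(linear=[[0,0,-0.05],[0,0,-0.05],[0,0,0],[0,0,0]], rotation=[[0,0,0],[0,0,0],[0,0,0],[0,0,0]], grip=[1,1,1,1])

```text
time: 10.15
ee_pos: [0.6263, 0.0486, 0.0516]
tcp_rot: [-179.8, 50.3, -179.7]
wrist_force: [-0.2, -0.3, -2.2]
opening: 0.0561
grasp_force: 64.2
```

Call:
carry_out(linear=[[0,0,-0.05],[0,0,-0.05],[0,0,0],[0,0,0]], rotation=[[0,0,0],[0,0,0],[0,0,0],[0,0,0]], grip=[1,1,1,1])

```text
time: 10.55
ee_pos: [0.6267, 0.0486, 0.0503]
tcp_rot: [-179.8, 50.3, -179.7]
wrist_force: [0.7, -0.5, 1.5]
opening: 0.0558
grasp_force: 64.4
```

Call:
carry_out(linear=[[0,0,-0.03],[0,0,-0.03],[0,0,0],[0,0,0]], rotation=[[0,0,0],[0,0,0],[0,0,0],[0,0,0]], grip=[1,1,1,1])

```text
time: 10.95
ee_pos: [0.6272, 0.0486, 0.0503]
tcp_rot: [-179.8, 50.4, -179.7]
wrist_force: [-3.6, -0.4, 7.4]
opening: 0.056
grasp_force: 65.0
```

Call:
carry_out(linear=[[0,0,0],[0,0,0],[0,0,0],[0,0,0],[0,0,0],[0,0,0],[-0.3,0,0.25],[-0.77,0,0.64],[-0.77,0,0.64],[-0.77,0,0.64],[-0.77,0,0.64],[-0.77,0,0.64]], rotation=[[0,0,0],[0,0,0],[0,0,0],[0,0,0],[0,0,0],[0,0,0],[0,0,0],[0,0,0],[0,0,0],[0,0,0],[0,0,0],[0,0,0]], grip=[-0.4,-0.6,-0.8,-1,-1,-1,-1,-1,-1,-1,-1,-1])

```text
time: 12.15
ee_pos: [0.5423, 0.0485, 0.1182]
tcp_rot: [-179.8, 50.3, -179.7]
wrist_force: [0.4, -0.2, 0.9]
opening: 0.0856
grasp_force: 0.0
```

Run:
```python
from plan import *
o=bot.get_obs();print(o['q'].round(1),o['ee_pos'])
R=tool(-5,45,0);G=np.array([.604,-.176,.039]);P=G+.011*R[:,2]
print(P,R[:,2],go(P-.08*R[:,2],R),go(P,R))
a=bot.camera('scene');b=bot.camera('top')
cv2.imwrite('pics/p2.png',np.hstack([cv2.resize(a[150:260,260:370],(400,400),interpolation=2),cv2.resize(b[130:210,190:270],(400,400),interpolation=2)]))
```

```text
[  8.4 -44.1 -56.2  27.9  -6.4   5.2] [0.54231698 0.04854199 0.11823941]
[ 0.61174858 -0.17667791  0.03122183] [ 0.70441603 -0.06162842 -0.70710678] (array([  0.65, -11.01,  -1.52]), array([ 0.04,  0.66, -0.64])) (array([  3.47, -11.26,  -4.35]), array([ 0.04,  0.66, -0.64]))
```

View pics/p2.png

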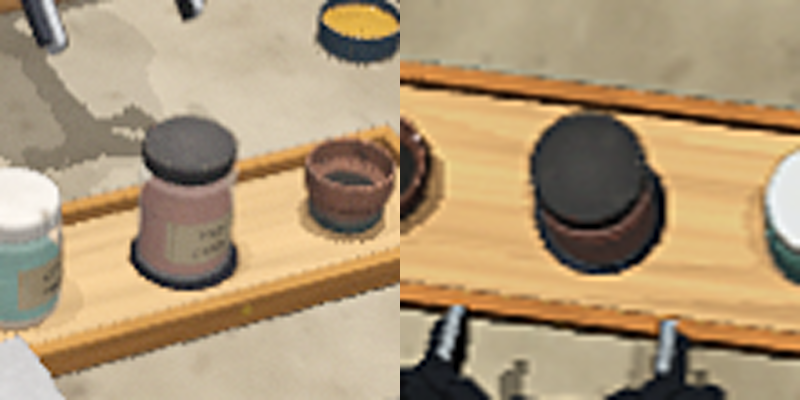

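The black-lidded jar stands upright on its disc, with an even dark rim round its base, and the cup and white jar are undisturbed. Moving to the red-lidded jar.

Call:
carry_out(linear=[[0.05,-0.9,0.5],[0.05,-0.92,0.5],[0.05,-0.92,0],[0.05,-0.92,0],[0.05,-0.92,0],[0.05,-0.92,0],[0.05,-0.92,0],[0.05,-0.92,0],[0.05,-0.92,-0.5],[0.05,-0.92,-0.7],[0.05,-0.92,-0.7],[0.1,-0.91,-0.62]], rotation=[[0,0.06,-0.05],[0,0.06,-0.05],[0,0.06,-0.05],[0,0.06,-0.05],[0,0.06,-0.05],[0,0.06,-0.05],[0,0.06,-0.05],[0,0.06,-0.05],[0,0.06,-0.05],[0,0.06,-0.05],[0,0.06,-0.06],[0.04,0,-0.08]], grip=[-1,-1,-1,-1,-1,-1,-1,-1,-1,-1,-1,-1])

```text
time: 13.45
ee_pos: [0.5563, -0.1725, 0.0859]
tcp_rot: [180.0, 44.9, 175.0]
wrist_force: [1.0, 0.0, -0.3]
opening: 0.0854
grasp_force: 0.0
```

Run:
```python
from plan import *
R=tool(-5,45,0);G=np.array([.604,-.176,.039]);P=G+.011*R[:,2]
o=bot.get_obs();print(o['q'].round(1),o['ee_pos'],go(P,R))
cv2.imwrite('pics/w2.png',bot.camera('wrist'))
```

```text
[-23.3 -29.5 -49.   27.1  12.8 -13.2] [ 0.55633093 -0.17250873  0.08589467] (array([ 2.77, -0.21, -2.73]), array([-0.  , -0.01, -0.  ]))
```

View pics/w2.png

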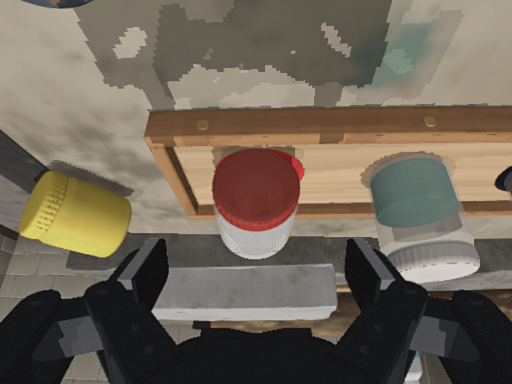

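The wrist view shows the red lid face centred between the fingers at (256,190), with the white jar at right (425,215) and the yellow decoy at left (75,213). The camera is on the underside here, so I'm checking its clearance.

Run:
```python
from plan import *
o=bot.get_obs();c,_=ray(bot.camera_model('wrist'),256,192);print(c,Ro.from_euler('xyz',o['tcp_rot'],degrees=True).as_matrix().T@(c-o['ee_pos']))
```

```text
[ 0.41123936 -0.15886095  0.12728081] [ 0.07207184  0.00214195 -0.13342876]
```

Call:
carry_out(linear=[[0.4,-0.03,-0.39],[0.4,-0.03,-0.39],[0.4,-0.03,-0.39],[0.4,-0.03,-0.39],[0.4,-0.03,-0.39],[0.4,-0.03,-0.39],[0.37,-0.03,-0.39],[0,0,0]], rotation=[[0,0,0],[0,0,0],[0,0,0],[0,0,0],[0,0,0],[0,0,0],[0,0,0],[0,0,0]], grip=[-1,-1,-1,-1,-1,-1,-1,-1])

```text
time: 14.3
ee_pos: [0.6115, -0.1754, 0.0305]
tcp_rot: [179.9, 44.8, 175.0]
wrist_force: [-0.8, -0.2, -0.1]
opening: 0.0854
grasp_force: 0.0
```

Call:
carry_out(linear=[[0,0,0],[0,0,0],[0,0,0],[0,0,0],[0,0,0],[0,0,0],[0,0,0],[0,0,0]], rotation=[[0,0,0],[0,0,0],[0,0,0],[0,0,0],[0,0,0],[0,0,0],[0,0,0],[0,0,0]], grip=[1,1,1,1,1,1,1,1], grip_force=50)

```text
time: 15.1
ee_pos: [0.612, -0.176, 0.0332]
tcp_rot: [-180.0, 45.0, 175.1]
wrist_force: [-4.8, 0.8, 5.9]
opening: 0.0552
grasp_force: 53.9
```

Call:
carry_out(linear=[[0,0,0.3],[0,0,0.8],[0,0,1],[0,0,1],[0,0,1],[0,0,1],[0,0,1],[0,0,0.9],[0,0,0.5],[0,0,0]], rotation=[[0,0,0],[0,0,0],[0,0,0],[0,0,0],[0,0,0],[0,0,0],[0,0,0],[0,0,0],[0,0,0],[0,0,0]], grip=[1,1,1,1,1,1,1,1,1,1])

```text
time: 16.1
ee_pos: [0.612, -0.1759, 0.1839]
tcp_rot: [-180.0, 45.0, 175.1]
wrist_force: [0.6, 0.2, -3.1]
opening: 0.0551
grasp_force: 53.5
```

Call:
carry_out(linear=[[0,0,0],[0,0,0],[0,0,0],[0,0,0],[0,0,0],[0,0,0],[0,0,0],[0,0,0],[0,0,0],[0,0,0],[0,0,0],[0,0,0]], rotation=[[0.65,-0.03,-0.65],[0.65,-0.03,-0.65],[0.65,-0.03,-0.65],[0.65,-0.03,-0.65],[0.65,-0.03,-0.65],[0.65,-0.03,-0.65],[0.65,-0.03,-0.65],[0.65,-0.03,-0.65],[0.65,-0.03,-0.65],[0.65,-0.03,-0.65],[0.65,-0.03,-0.65],[0.65,-0.03,-0.65]], grip=[1,1,1,1,1,1,1,1,1,1,1,1])

```text
time: 17.3
ee_pos: [0.611, -0.1755, 0.1801]
tcp_rot: [136.8, -0.2, 87.2]
wrist_force: [1.1, -0.2, -3.3]
opening: 0.0554
grasp_force: 53.4
```

Run:
```python
from plan import *
o=bot.get_obs();print(o['q'].round(1),o['ee_pos'],go(o['ee_pos'],tool(0,45,1)))
```

```text
[-21.6 -22.2 -32.7  37.9  13.   76.2] [ 0.61103923 -0.17553802  0.18014812] (array([0., 0., 0.]), array([ 7.76, -0.34, -7.76]))
```

Call:
carry_out(linear=[[0,0,0],[0,0,0],[0,0,0],[0,0,0],[0,0,0],[0,0,0],[0,0,0],[0,0,0],[0,0,0],[0,0,0],[0,0,0],[0,0,0]], rotation=[[0.65,-0.03,-0.65],[0.65,-0.03,-0.65],[0.65,-0.03,-0.65],[0.65,-0.03,-0.65],[0.65,-0.03,-0.65],[0.65,-0.03,-0.65],[0.65,-0.03,-0.65],[0.65,-0.03,-0.65],[0.65,-0.03,-0.65],[0.65,-0.03,-0.65],[0.65,-0.03,-0.65],[0.65,-0.03,-0.65]], grip=[1,1,1,1,1,1,1,1,1,1,1,1])

```text
time: 18.5
ee_pos: [0.611, -0.1755, 0.1801]
tcp_rot: [-179.8, -44.9, -0.6]
wrist_force: [-0.1, 0.0, -2.2]
opening: 0.0553
grasp_force: 53.4
```

Call:
carry_out(linear=[[0,0,0],[0,0,0],[0,0,0]], rotation=[[0,0,0],[0,0,0],[0,0,0]], grip=[1,1,1])

```text
time: 18.8
ee_pos: [0.6115, -0.1757, 0.1818]
tcp_rot: [179.7, -45.0, 0.1]
wrist_force: [-0.9, -0.4, -1.7]
opening: 0.0555
grasp_force: 53.4
```

Run:
```python
from plan import *
o=bot.get_obs();print(o['q'].round(1),o['ee_pos'],go(o['ee_pos'],tool(0,45,1)))
a=bot.camera('scene');b=bot.camera('top');cv2.imwrite('pics/s3.png',a);cv2.imwrite('pics/t3.png',b)
rg=[]
for im in(a,b):
    h=cv2.cvtColor(im,40);k=cv2.inRange(h,(0,140,50),(6,255,255))|cv2.inRange(h,(172,140,50),(180,255,255))
    cs=[c for c in cv2.findContours(k,0,1)[0] if cv2.contourArea(c)>30];print([(cv2.boundingRect(c),cv2.contourArea(c)) for c in cs])
cv2.imwrite('pics/p3.png',np.hstack([cv2.resize(a[130:270,150:290],(400,400),interpolation=2),cv2.resize(b[140:210,280:350],(400,400),interpolation=2)]))
```

```text
[-22.8 -22.9 -33.9  36.3  15.7 163.4] [ 0.61152771 -0.17573747  0.18175694] (array([0., 0., 0.]), array([ 0.03, -0.  ,  0.01]))
[((424, 327, 39, 27), 641.0), ((198, 234, 32, 22), 511.0), ((190, 152, 30, 22), 486.0), ((440, 68, 17, 17), 210.5)]
[((5, 155, 14, 15), 162.0), ((319, 148, 27, 26), 518.5), ((225, 9, 17, 16), 108.5)]
```

View pics/p3.png

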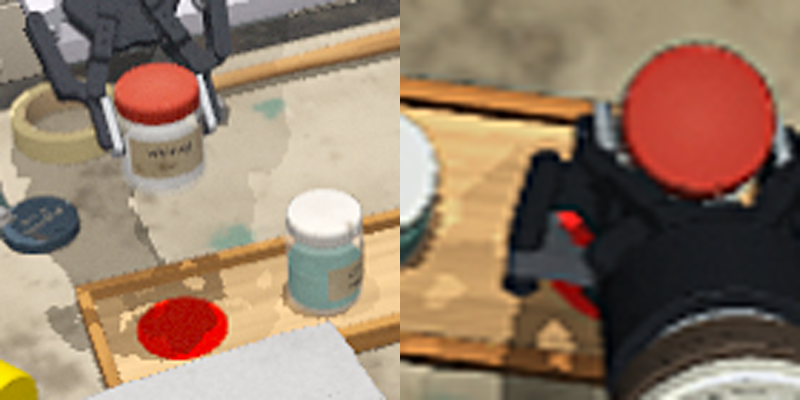

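The red-lidded jar is upright in the gripper: scene crop lid (158,86). Its disc is fully visible at (183,327), so I'm measuring both.

Run:
```python
from plan import *
S=bot.camera_model('scene');T=bot.camera_model('top')
o1,d1=ray(T,332.3-.5,160.65-.5);o2,d2=ray(S,205.3-.5,160.1-.5)
s=np.linalg.lstsq(np.c_[d1,-d2],o2-o1,rcond=None)[0];p,q=o1+s[0]*d1,o2+s[1]*d2
c=(p+q)/2;print(p,q,c)
a=cv2.imread('pics/s3.png');h=cv2.cvtColor(a,40);k=cv2.inRange(h,(0,140,50),(6,255,255))|cv2.inRange(h,(172,140,50),(180,255,255))
k[:225]=0;k[:,240:]=0
e=max(cv2.findContours(k,0,1)[0],key=cv2.contourArea);(u,v),_,_=cv2.fitEllipse(e);D=onz(S,u,v,.01);print('disc',D)
# scene calibration check: black disc seen at start
b=cv2.imread('pics/s.png');k=(cv2.cvtColor(b,40)[...,2]<60).astype('uint8');m=np.zeros_like(k);m[205:235,290:330]=k[205:235,290:330]
(u,v),_,_=cv2.fitEllipse(max(cv2.findContours(m,0,1)[0],key=cv2.contourArea));print('black scene',onz(S,u,v,.01))
t=np.array([.608,-.175,.08]);print('units',(t-c)/.02)
```

```text
[ 0.60574645 -0.17550202  0.22096686] [ 0.60679383 -0.17217947  0.22075892] [ 0.60627014 -0.17384075  0.22086289]
disc [ 0.60850573 -0.17212982  0.01      ]
black scene [0.62214737 0.05113402 0.01      ]
units [ 0.08649308 -0.05796257 -7.04314446]
```

Call:
carry_out(linear=[[0.1,0.03,-0.3],[0,0,-0.8],[0,0,-1],[0,0,-1],[0,0,-1],[0,0,-1],[0,0,-0.7],[0,0,-0.4],[0,0,-0.2],[0,0,0],[0,0,0]], rotation=[[0,0,0],[0,0,0],[0,0,0],[0,0,0],[0,0,0],[0,0,0],[0,0,0],[0,0,0],[0,0,0],[0,0,0],[0,0,0]], grip=[1,1,1,1,1,1,1,1,1,1,1])

```text
time: 20.0
ee_pos: [0.6142, -0.1754, 0.0555]
tcp_rot: [179.8, -45.1, -0.1]
wrist_force: [0.3, 0.4, -3.4]
opening: 0.055
grasp_force: 53.4
```

Call:
carry_out(linear=[[0,0,-0.08],[0,0,-0.08],[0,0,-0.08],[0,0,-0.08],[0,0,0],[0,0,0]], rotation=[[0,0,0],[0,0,0],[0,0,0],[0,0,0],[0,0,0],[0,0,0]], grip=[1,1,1,1,1,1])

```text
time: 20.6
ee_pos: [0.6137, -0.1752, 0.048]
tcp_rot: [179.9, -45.0, -0.1]
wrist_force: [-0.4, -0.1, -3.3]
opening: 0.0551
grasp_force: 53.4
```

Call:
carry_out(linear=[[0,0,-0.05],[0,0,-0.05],[0,0,0],[0,0,0]], rotation=[[0,0,0],[0,0,0],[0,0,0],[0,0,0]], grip=[1,1,1,1])

```text
time: 21.0
ee_pos: [0.6137, -0.1752, 0.046]
tcp_rot: [179.9, -45.0, -0.1]
wrist_force: [-1.2, 0.1, -2.5]
opening: 0.0557
grasp_force: 53.4
```

Call:
carry_out(linear=[[0,0,-0.05],[0,0,-0.05],[0,0,0],[0,0,0]], rotation=[[0,0,0],[0,0,0],[0,0,0],[0,0,0]], grip=[1,1,1,1])

```text
time: 21.4
ee_pos: [0.6137, -0.1752, 0.044]
tcp_rot: [179.9, -45.0, -0.1]
wrist_force: [-0.8, 0.4, -3.7]
opening: 0.0552
grasp_force: 53.4
```

Call:
carry_out(linear=[[0,0,-0.04],[0,0,-0.04],[0,0,0],[0,0,0]], rotation=[[0,0,0],[0,0,0],[0,0,0],[0,0,0]], grip=[1,1,1,1])

```text
time: 21.8
ee_pos: [0.6137, -0.1752, 0.0424]
tcp_rot: [179.9, -45.0, -0.1]
wrist_force: [0.4, 0.6, -3.5]
opening: 0.0552
grasp_force: 53.4
```

Call:
carry_out(linear=[[0,0,-0.04],[0,0,-0.04],[0,0,0],[0,0,0]], rotation=[[0,0,0],[0,0,0],[0,0,0],[0,0,0]], grip=[1,1,1,1])

```text
time: 22.2
ee_pos: [0.6137, -0.1752, 0.0408]
tcp_rot: [179.9, -45.0, -0.1]
wrist_force: [0.2, 0.0, -3.5]
opening: 0.0555
grasp_force: 53.4
```

Call:
carry_out(linear=[[0,0,-0.03],[0,0,-0.03],[0,0,0],[0,0,0]], rotation=[[0,0,0],[0,0,0],[0,0,0],[0,0,0]], grip=[1,1,1,1])

```text
time: 22.6
ee_pos: [0.6142, -0.1753, 0.0406]
tcp_rot: [179.8, -45.1, -0.1]
wrist_force: [-2.3, 0.7, 3.1]
opening: 0.0556
grasp_force: 54.0
```

Contact made. Releasing and backing off along the tool axis.

Call:
carry_out(linear=[[0,0,0],[0,0,0],[0,0,0],[0,0,0],[0,0,0],[0,0,0],[-0.3,0,0.3],[-0.7,0,0.7],[-0.7,0,0.7],[-0.7,0,0.7],[-0.7,0,0.7],[-0.7,0,0.7]], rotation=[[0,0,0],[0,0,0],[0,0,0],[0,0,0],[0,0,0],[0,0,0],[0,0,0],[0,0,0],[0,0,0],[0,0,0],[0,0,0],[0,0,0]], grip=[-0.4,-0.6,-0.8,-1,-1,-1,-1,-1,-1,-1,-1,-1])

```text
time: 23.8
ee_pos: [0.5368, -0.1751, 0.1167]
tcp_rot: [179.8, -45.1, -0.1]
wrist_force: [0.1, -0.1, 0.6]
opening: 0.0849
grasp_force: 0.0
```

Call:
carry_out(linear=[[-0.3,0,0.5],[-0.3,0,0.5],[0,0,0],[0,0,0],[0,0,0]], rotation=[[0,0,0],[0,0,0],[0,0,0],[0,0,0],[0,0,0]], grip=[-1,-1,-1,-1,-1])

```text
time: 24.3
ee_pos: [0.5256, -0.1751, 0.1349]
tcp_rot: [179.9, -45.0, -0.1]
wrist_force: [-0.3, 1.0, -0.1]
opening: 0.0857
grasp_force: 0.0
```

Run:
```python
from plan import *
a=bot.camera('scene');b=bot.camera('top');cv2.imwrite('pics/t4.png',b)
cv2.imwrite('pics/p4.png',np.hstack([cv2.resize(a[150:270,160:400],(400,200),interpolation=2),cv2.resize(b[120:220,150:350],(400,200),interpolation=2)]).repeat(1,0))
```

```text
(no output)
```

View pics/p4.png

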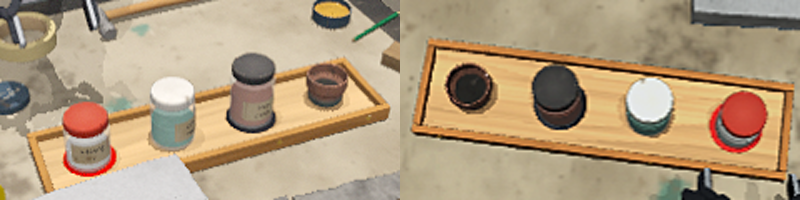

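Both jars stand upright on their discs: top crop red lid (743,113), black lid (555,88). The cup (469,87) and white jar (650,103) are in place, and the gripper is clear.

```bash
python3 -c "
from workcell import bot
print(bot.job_done())"
```

```text
the job is handed in; nothing more can be done
None
```

The job is handed in: in the last pictures both jars stand lid up on their matching discs, the white-lidded jar and cup look unmoved, and the gripper is clear. The hand-in call returned no verdict.

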